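# Try a lathe drive centre in the taper socket and drift it loose

## Robot

A 6-joint arm with a two-finger parallel gripper is mounted at the origin on a cart in front of the work surface, level with it; the furniture and walls round the work are solid. World frame = base frame: x ahead of the robot, y to its left, z up, the work surface at z = 0. Lengths are in m, angles in rad, forces in N, time in s.
With the tool pointing down it reaches from about 0.225 to 0.875 m from the base axis. Payload 3.4 kg.
Tool frame: the origin (TCP) lies between the finger pads; the fingertips stand 11 mm ahead of it and the grasp point (between the pads) lies 8 mm behind it; z points along the fingers, y is the line along which they close (so a half turn about z gives the same grasp; the last joint's range is limited). The gripper opens to 85 mm and grips with 20 to 120 N. Pads are 22 mm wide; open, the fingers measure 114 mm over their backs; the gripper's body (76 mm by 85 mm) begins 54 mm behind the grasp point. The pads swing forward as they close: fully open they stand 13 mm farther back than shut.
Start: joints at [-0.121, 0.276, 1.505, -0, 1.361, -0.121], TCP at [0.575, -0, 0.242] pointing down, gripper open.
Joint ranges: [-2.89, 2.89], [-0.75, 2.08], [0.22, 2.7], [-1.18, 4.32], [0.11, 2.71], [-2.7, 2.7]. Speed limits (rad/s): [2.57, 2.57, 3.14, 3.14, 3.14, 3.14].

## Interface

Orientations are given as a unit quaternion [w, x, y, z].
In Python, from rig import sensors, eyes, manip gives the robot as it stands.
- The arm moves only by the tool drive_tool, never from a script. Its argument "deltas" is a list of rows, each an object with "linear": the shift along the world's x, y, z in mm, a list of three; "twist": the turn about the world's z in degrees; "claw": the opening, from 0 (shut) to 1 (fully open). In form: [{"linear": [tx, ty, tz], "twist": twist, "claw": claw}, ...]. A call has 1 to 12 rows; each row is the pose to reach, as a shift and turn from the pose commanded when the call began; what a row does not reach only later rows make up. A row lasts 1/12 s, in which the tool goes at most 41.7 mm and 7.16 degrees, less where a joint would pass 70% of its speed; a pose out of reach is approached as far as the arm can. A call with a gripper value outside its range is refused whole. The fingers move at their own pace and stop on an object; "squeeze" is the grip in N (left out, the last holds). Time passes only in rows, so rows that repeat a pose let the fingers close. It gives the time, the measured TCP pose, the force, the opening and the grip force at its end, in the units of the state.
- sensors.get_state(): the state, without advancing time (a new reading comes with each control period).
- eyes.get_image(name): name is "scene" or "side" or "wrist"; returns the picture (420x560x3 uint8, red, green, blue); there is no depth.
- eyes.camera_model(name): a dict with "intrinsics" (3x3 intrinsics, pixels), "dist" ([k1, k2, p1, p2, k3] as OpenCV has them; the pictures are not rectified), "R" (3x3) and "t" (3): a world point X has camera coordinates R X + t. Camera axes: x right, y down, z forward; pixel columns grow to the right and rows downward; lengths in m; the calibration is good to about 2 mm. A picture is of the moment at which its call begins: read the wrist's pose just before it. camera_model takes no time and is no camera call; for the wrist camera it gives the pose at the moment of the call.
- manip.sign_off(): hands the job in; it is judged then, once.
The state is a dict: "clock": time; "qpos": joint angles; "qd": joint speeds; "effort": joint torques, N m; "position": TCP position; "ee_rot": TCP orientation; "contact_force": force on the tool from outside, world axes, zero at the start; "moment": the same for the moment, N m; "width": finger opening in m; "gripper_force": force on a finger pad.
Only numpy, scipy, OpenCV 4.12 (cv2) and the standard library are available. Lean on these libraries where they do the work, as an engineer would, in place of code of your own. Each camera call takes 0.05 s, during which the arm holds its last target. There are 200 camera calls.

## Task

Try the fit of the red-headed lathe drive centre in the bench taper socket: take it from the wooden block, put its shank in the socket, turn it under a light push until its tang drops into the hidden slot, then seat it with a twisting push, without forcing it, until its collar is down on the socket. Let go, then free it with the drift alone, not touching the centre while the drift is in: slide the wedge-shaped drift steadily through the slot at the socket's foot until its full thickness lies under the tang and has lifted the centre loose by about a centimetre. Leave the centre standing on the drift in the socket, and leave the tape measure, the tin and the chisel where they are.

Things in the scene. Friction and masses are not known exactly. Their poses are not given: they have to be found in the camera images.
- stand: Taper socket, fixed to the worktop: grey base plate 130 x 100 x 14 mm, on it a square head 60 x 60 mm (grey cheeks below, blue above), 100 mm high in all. Origin: centre of the base's underside, straight below the socket's axis; z up, x along the drift slot. The centre is fully seated (collar on the blue face) when centre_grip is 130 mm above this origin.
- socket_mouth (a point): Middle of the blue top face, on the axis. Bore 35 mm wide, open upward; in it four sprung brass jaws centre and grip the taper from where the centre is 12 mm proud. From there a straight push tends to jam; turning to and fro by 8 degrees or more while pushing with 10 to 20 N brings it down until the collar stops it. Pushing with about 50 N counts as forcing.
- tang_slot (a point): Centre of the top of the brass tang seat, deep in the bore, 50 mm below the mouth. Its slot, 11 x 18.5 mm, is turned by an unseen angle up to 43 degrees either way from the stand's x axis (this point's axes do not show it). Until in line within about 10 degrees, the tang rests on the seat, the centre 20 mm proud; then it drops. The seat, held by light friction (0.06 N m), turns with the tang.
- drift_slot (a point): Middle of the drift slot's floor, on the axis, 14 mm above the worktop, level with the base plate's top face. The slot runs right through the head along x (the stand's x), open at both ends with bright frames: 14 mm wide, 30 mm high; either end may be used.
- centre_grip (a point): Lathe drive centre, 0.35 kg, red hexagonal head; this point is the middle of the hexagon, z up along the axis. Hexagon 32 mm across flats, reaching 18 mm above and below, flats facing x and every 60 degrees from it. Spurs reach 31 mm above. A dark collar, 40 mm across, lies 18 to 30 mm below. It starts upright in the wooden block, collar on its top; lift it 75 mm to clear the hole.
- tang_foot (a point): Foot of the drive centre's flat tang, 100 mm below centre_grip, same axes. Tang 16 mm wide (along x) and 8 mm thick, 22 mm long; above it the taper shank, 18 mm widening to 26 mm across at the collar. A half turn makes no difference.
- drift_grip (a point): Drift: steel wedge with a wooden handle, 0.22 kg, 215 mm long, lying on its flat underside. This point is on the handle's vertical centre line, 30 mm above the underside; x points from handle to nose. Handle 30 x 30 mm, 52 mm high. The centre is lifted by its full 12 mm when this point is 105 mm or less from the socket's axis (keep the gripper clear of the head). Driving takes about 5 to 15 N.
- drift_nose (a point): Tip of the drift's wedge, 200 mm ahead of drift_grip, 5 mm above the underside. The wedge is 10 mm thick; 10 mm high at the nose, its top slopes up to 28 mm, 90 mm behind the nose, and stays level from there to the handle. Lying on the slot's floor it meets the seated tang (foot 16 mm above the floor) when the nose is 20 to 30 mm past the axis.
- tool_block: Beech block with two holes, fixed, 60 x 120 mm, 80 mm high, origin at the centre of its underside. The centre stands in one hole, the other is empty.
- tape_measure: Yellow tape measure, 36 x 78 x 63 mm, loose bystander; origin under its centre.
- screw_tin: Round open tin with screws, 74 mm across, 34 mm high, loose bystander; origin under its centre.
- chisel_b: Chisel with a red handle, 28 x 265 x 30 mm, lying loose, bystander; origin under its middle.
Things that resemble listed ones, but are neither listed nor needed, are in the scene too. Leave any purple look-alike of the part that bears centre_grip alone.

How it is judged:
On the way, in this order (a step that is already met when the one before it is completed fails the run):
1. the centre is seated with its collar down on the socket (within 2 mm) and has been let go (z of centre_grip in the frame of stand below 0.132 m and horizontal distance between centre_grip and stand below 0.005 m and angle between centre_grip's own z axis and vertical below 0.06 rad and contact force between the fingers and centre below 0.5 N), for 0.2 s.
2. the drift's nose is in the slot under the tang while the centre is still seated and nobody holds it (z of centre_grip in the frame of stand below 0.1325 m and x of stand in the frame of drift_grip between 0.15 and 0.212 m and y of stand in the frame of drift_grip between -0.012 and 0.012 m and z of drift_grip in the frame of stand below 0.06 m and contact force between the fingers and centre below 0.5 N), for 0.05 s.
3. the drift has lifted the centre by more than 8.5 mm, nobody holding the centre (z of centre_grip in the frame of stand above 0.1385 m and x of stand in the frame of drift_grip below 0.118 m and y of stand in the frame of drift_grip between -0.012 and 0.012 m and contact force between drift and centre above 0.5 N and contact force between the fingers and centre below 0.5 N), for 0.1 s.
At the end, for the whole second after the job is handed in: The centre stands upright (within 0.1 rad) in the socket, within 6 mm of its axis, its collar 8.5 to 16.5 mm above the socket's face, resting on the drift; the drift lies flat through the slot (within 0.15 rad and 12 mm of its line) with its full thickness under the tang; both at rest (z of centre_grip in the frame of stand between 0.1385 and 0.1465 m and horizontal distance between centre_grip and stand below 0.006 m and angle between centre_grip's own z axis and vertical below 0.1 rad and x of stand in the frame of drift_grip between 0.04 and 0.118 m and y of stand in the frame of drift_grip between -0.012 and 0.012 m and angle between the x axis of drift_grip and the x axis of stand, either way round below 0.15 rad and angle between drift_grip's own z axis and vertical below 0.15 rad and contact force between drift and centre above 0.5 N and linear speed of each of centre, drift below 0.02 m/s); the robot touches nothing.
It fails at once if the centre is forced into the socket (pressed or wrenched with some 50 N; the sum counts the taper's own grip of about 50 N too) (contact force between centre and stand above 110 N).
It fails at once if the gripper touches the centre while the drift is in the slot (contact force between the fingers and centre above 1 N and x of stand in the frame of drift_grip between 0 and 0.215 m and y of stand in the frame of drift_grip between -0.02 and 0.02 m).
It fails at once if the drift is rammed against the socket or the centre (contact force between drift and stand above 80 N or contact force between drift and centre above 80 N).
It fails at once if the tape measure, the screw tin or the chisel is shifted by more than 30 mm (distance of any of tape_measure, screw_tin, chisel_b from where it was at the start of the episode above 0.03 m).
It also fails if it takes over 70 s, if anything falls off the work surface, if the arm or the gripper's body presses on something with over 40 N, if the wrist force passes 120 N, or if a joint passes its speed limit or range.

## Working session

There is one attempt and no reset: what is moved stays moved. The work goes in short steps, Python scripts to look and compute and a tool call to move; the robot and the scene stay as the last step left them, time stands still between calls to the robot, and variables do not carry over. Pictures are saved under pics/ and viewed, at most 10 in all, crops included, and the job is handed in when it is done.

Besides the shell and the picture viewer there is one more tool, called after "Call:" as a command line: name --argument value ..., lists and objects as JSON in quotes. drive_tool: Moves the arm, as the interface text tells. Its arguments: {"type":"object","properties":{"deltas":{"type":"array","items":{"type":"object","properties":{"linear":{"type":"array","items":{"type":"number"}},"twist":{"type":"number"},"claw":{"type":"number"}}}},"squeeze":{"type":"number"}},"required":["deltas"]}

```bash
mkdir -p pics; cat > h.py <<'E'
import numpy as np, cv2, pickle
from rig import sensors, eyes, manip
def snap(n,name):
    im=eyes.get_image(n); m=eyes.camera_model(n)
    cv2.imwrite(f'pics/{name}.png',im[:,:,::-1]); pickle.dump(m,open(f'pics/{name}.pkl','wb')); return im,m
def ray(m,uv):
    K=np.array(m['intrinsics']);d=np.array(m['dist']);R=np.array(m['R']);t=np.array(m['t'])
    p=cv2.undistortPoints(np.array([[uv]],float),K,d)[0,0]
    return -R.T@t, R.T@np.array([p[0],p[1],1])
def at(m,uv,z):
    o,r=ray(m,uv); return o+r*(z-o[2])/r[2]
def proj(m,X):
    return cv2.projectPoints(np.array(X,float).reshape(-1,3),cv2.Rodrigues(np.array(m['R']))[0],np.array(m['t'],float),np.array(m['intrinsics']),np.array(m['dist']))[0].reshape(-1,2)
def load(name): return pickle.load(open(f'pics/{name}.pkl','rb'))
E
python3 - <<'E'
from h import *
for n in ['scene','side','wrist']:
    im,m=snap(n,n+'0'); print(n,m['intrinsics'][0][0],(-np.array(m['R']).T@m['t']).round(3),np.array(m['R'])[2].round(2))
a=cv2.imread('pics/scene0.png');b=cv2.imread('pics/side0.png')
cv2.imwrite('pics/s0b.png',cv2.resize(a,(800,600)));cv2.imwrite('pics/d0b.png',cv2.resize(b,(800,600)))
E
```

```text
scene 482.9440188231107 [-0.133 -0.589  1.046] [ 0.53  0.43 -0.73]
side 517.3338448203002 [0.605 1.314 0.632] [-0.05 -0.93 -0.37]
wrist 328.88429130954023 [0.575 0.078 0.373] [-0.   -0.3  -0.95]
```

View pics/s0b.png

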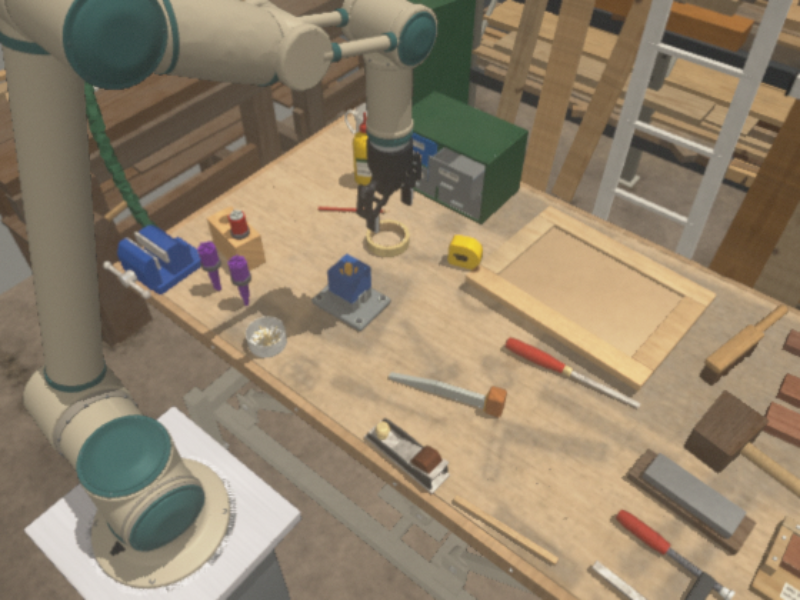

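View pics/d0b.png

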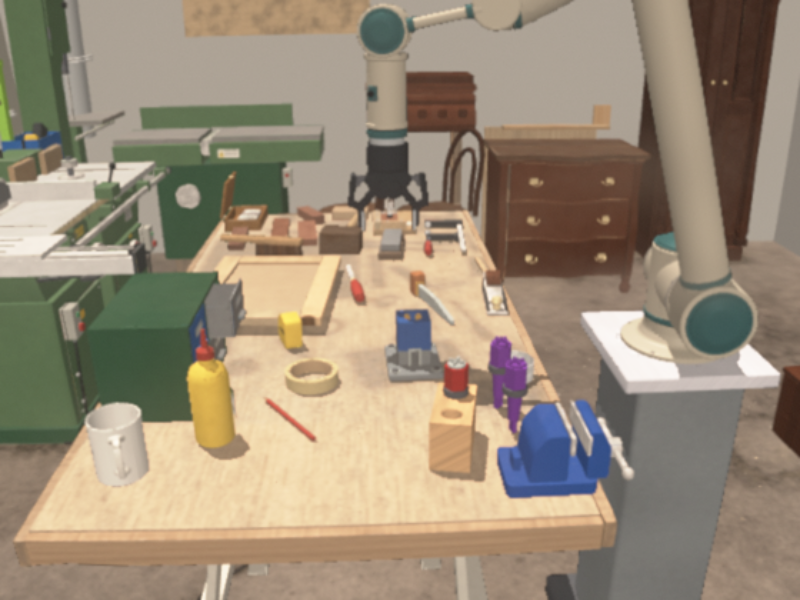

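The scene view (800x600) shows the socket at about (349,285), the red head in the block at (237,222), the drift with its handle at (495,402) and nose at (392,377), and the purple look-alikes at (210,255) and (240,268). I'll enlarge both views.

```bash
python3 - <<'E'
import cv2
a=cv2.imread('pics/scene0.png');b=cv2.imread('pics/side0.png')
cv2.imwrite('pics/c1.png',cv2.resize(a[140:300,140:360],(800,582),interpolation=cv2.INTER_CUBIC))
cv2.imwrite('pics/c2.png',cv2.resize(b[170:340,220:380],(564,600),interpolation=cv2.INTER_CUBIC))
E
```

```text
(no output)
```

View pics/c1.png

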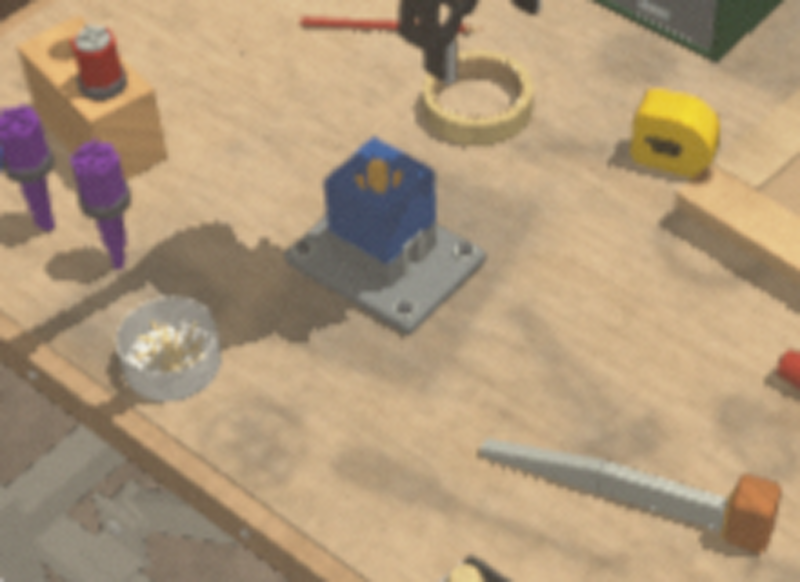

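View pics/c2.png

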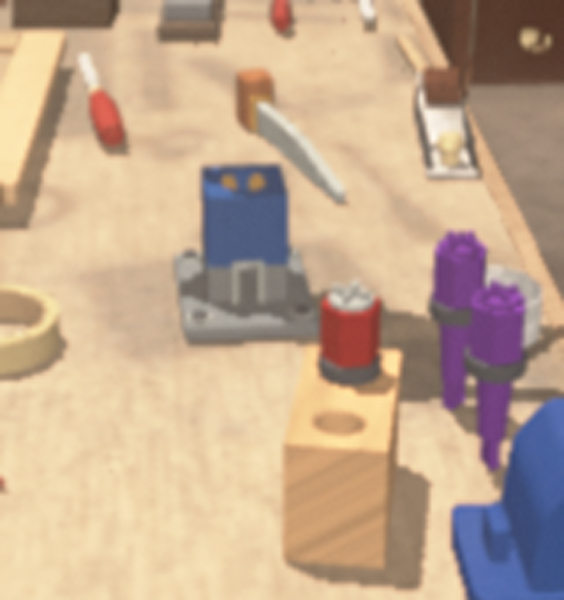

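```bash
cat >> h.py <<'E'
def tri(ms,uvs):
    A=np.zeros((3,3));b=np.zeros(3)
    for m,uv in zip(ms,uvs):
        o,r=ray(m,uv);r/=np.linalg.norm(r);P=np.eye(3)-np.outer(r,r);A+=P;b+=P@o
    return np.linalg.solve(A,b)
E
python3 - <<'E'
from h import *
s=load('scene0');d=load('side0')
S=lambda x,y:(140+x/3.636,140+y/3.636)
D=lambda x,y:(220+x/3.525,170+y/3.53)
print('head tri',tri([s,d],[S(99,65),D(350,340)]))
print('head scene z.11',at(s,S(99,65),.11),'side',at(d,D(350,340),.11))
print('hex top spur z~.141',at(s,S(95,35),.135),at(d,D(352,293),.135))
for n,p in dict(left=(287,255),front=(408,330),right=(487,257)).items(): print('base',n,at(s,S(*p),.014))
for n,p in dict(nl=(187,332),nr=(318,332),bl=(176,262)).items(): print('base side',n,at(d,D(*p),.014))
for n,p in dict(back=(375,138),l=(326,185),r=(436,182)).items(): print('top',n,at(s,S(*p),.1))
for n,p in dict(nl=(204,178),nr=(287,180),bl=(203,168),br=(283,167)).items(): print('topside',n,at(d,D(*p),.1))
print('nose',at(s,S(482,448),.01),at(d,D(340,198),.008))
print('handle top c',at(s,S(757,488),.052),at(d,D(254,77),.052)); print('handle bot',at(s,S(750,535),.0))
print('tang tin',at(s,S(168,350),.017),'tape',at(s,S(675,130),.04), 'purple',at(s,S(105,200),.08),at(s,S(30,180),.08))
for n,p in dict(a=(20,50),b=(82,22),c=(165,90),).items(): print('blk',n,at(s,S(*p),.08))
for n,p in dict(nl=(287,443),nr=(388,447),br=(402,352)).items(): print('blks',n,at(d,D(*p),.08))
E
```

```text
head tri [0.48177132 0.32881749 0.10138309]
head scene z.11 [0.47642634 0.32044773 0.11      ] side [0.48357097 0.3450305  0.11      ]
hex top spur z~.141 [0.48218038 0.32522126 0.135     ] [0.48140134 0.33194108 0.135     ]
base left [0.48005343 0.12889396 0.014     ]
base front [0.48228788 0.00386712 0.014     ]
base right [0.5777866  0.00438369 0.014     ]
base side nl [0.57714982 0.14736626 0.014     ]
base side nr [0.48292098 0.1531815  0.014     ]
base side bl [0.58213418 0.03088962 0.014     ]
top back [0.55970927 0.10044715 0.1       ]
top l [0.49875044 0.09535713 0.1       ]
top r [0.5531264  0.03293434 0.1       ]
topside nl [0.56087578 0.06727544 0.1       ]
topside nr [0.49959335 0.07492815 0.1       ]
topside bl [0.56087339 0.04806054 0.1       ]
topside br [0.50057636 0.04992755 0.1       ]
nose [ 0.43509409 -0.10783069  0.01      ] [ 0.43961218 -0.0978585   0.008     ]
handle top c [ 0.50370655 -0.29372303  0.052     ] [ 0.50093968 -0.28193555  0.052     ]
handle bot [ 0.50086808 -0.2962607   0.        ]
tang tin [0.3523035  0.12984866 0.017     ] tape [ 0.76588796 -0.04203227  0.04      ] purple [0.3943894  0.23042317 0.08      ] [0.37248219 0.29166965 0.08      ]
blk a [0.46734127 0.41494835 0.08      ]
blk b [0.52374998 0.40158305 0.08      ]
blk c [0.50905746 0.2850063  0.08      ]
blks nl [0.52686795 0.41139524 0.08      ]
blks nr [0.4694453  0.41944288 0.08      ]
blks br [0.44569526 0.30729867 0.08      ]
```

Call:
drive_tool --deltas '[{"linear": [-12,40,0],"twist": 0,"claw": 1},{"linear": [-24,80,0],"twist": 0,"claw": 1},{"linear": [-35,120,0],"twist": 0,"claw": 1},{"linear": [-47,160,0],"twist": 0,"claw": 1},{"linear": [-58,200,0],"twist": 0,"claw": 1},{"linear": [-70,240,0],"twist": 0,"claw": 1},{"linear": [-81,280,0],"twist": 0,"claw": 1},{"linear": [-93,318,0],"twist": 0,"claw": 1},{"linear": [-95,326,0],"twist": 0,"claw": 1},{"linear": [-95,326,0],"twist": 0,"claw": 1}]'

```text
clock: 0.98
position: [0.4788, 0.3285, 0.2419]
ee_rot: [-0.0, 0.706, 0.709, -0.0]
contact_force: [0.3, -0.6, -0.4]
width: 0.0855
gripper_force: 0.0
```

```bash
python3 - <<'E'
from h import *
im,m=snap('wrist','w1'); print(sensors.get_state()['position'])
a=cv2.imread('pics/w1.png')
X=[[.48,.326,.141]]; print(proj(m,X),proj(m,[[.48,.326,.08]]))
u,v=proj(m,X)[0]; 
cv2.imwrite('pics/w1b.png',cv2.resize(a,(800,600),interpolation=cv2.INTER_CUBIC))
E
```

```text
[0.47951199 0.32649123 0.24187781]
[[273.0452151  211.59550384]] [[273.04846913 190.44102199]]
```

View pics/w1b.png

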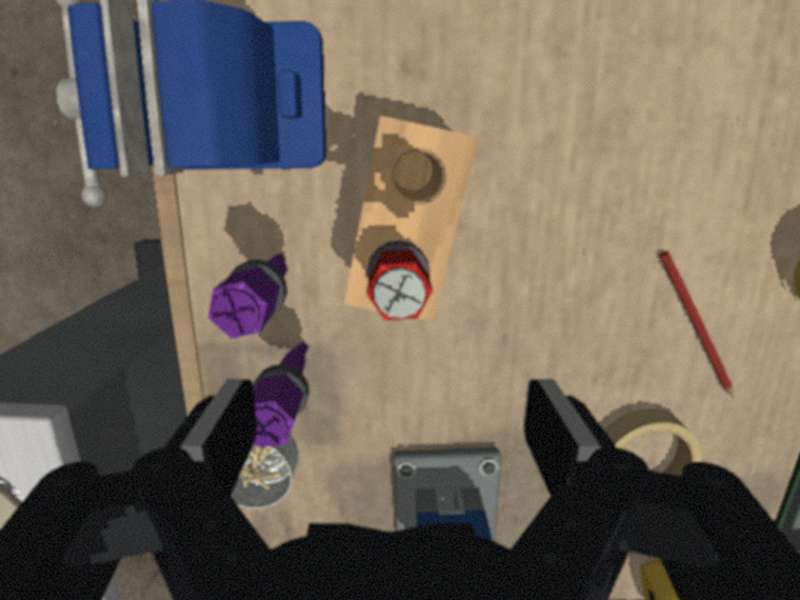

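The wrist view (800x600) shows the red head with its spur disc at (400,293) in the block, and purple heads at (240,308) and (272,425). The stand's plate is at (395-500, 445+). I'll zoom in for the hexagon's yaw.

```bash
python3 - <<'E'
from h import *
a=cv2.imread('pics/w1.png'); m=load('w1')
cv2.imwrite('pics/w1c.png',cv2.resize(a[165:235,245:315],(600,600),interpolation=cv2.INTER_CUBIC))
print(at(m,(280,205),.138)); print('purple',at(m,(168,216),.12),at(m,(190,296),.12))
for p in [(380,117),(476,135),(347,305),(433,322)]: print(at(m,(p[0]*.7,p[1]*.7),.08))
for p in [(393,448),(499,446)]: print('base',at(m,(p[0]*.7,p[1]*.7),.014))
E
```

```text
[0.4851955 0.3302249 0.138    ]
purple [0.39368646 0.31471567 0.12      ] [0.40601106 0.23884756 0.12      ]
[0.47368289 0.42073825 0.08      ]
[0.53096081 0.41094232 0.08      ]
[0.45166656 0.30341953 0.08      ]
[0.50880423 0.29164553 0.08      ]
base [0.48336866 0.14420908 0.014     ]
base [0.57940435 0.14608734 0.014     ]
```

View pics/w1c.png

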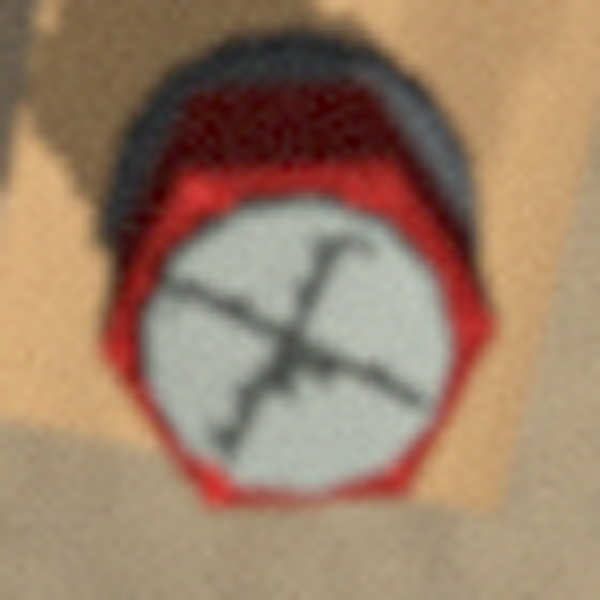

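The hexagon's vertex line lies 3.5° off world x. The spur cross is aligned at -26.5°, so the centre's x axis, and with it the tang, is at about -26.5°. Before grasping I'll take a quick look at the stand from above.

Call:
drive_tool --deltas '[{"linear": [8,-40,0],"twist": 0,"claw": 1},{"linear": [16,-80,0],"twist": 0,"claw": 1},{"linear": [24,-120,0],"twist": 0,"claw": 1},{"linear": [32,-160,0],"twist": 0,"claw": 1},{"linear": [40,-200,0],"twist": 0,"claw": 1},{"linear": [48,-240,0],"twist": 0,"claw": 1},{"linear": [50,-250,0],"twist": 0,"claw": 1},{"linear": [50,-250,0],"twist": 0,"claw": 1},{"linear": [50,-250,0],"twist": 0,"claw": 1}]'

```text
clock: 1.78
position: [0.5298, 0.0744, 0.2422]
ee_rot: [-0.0, 0.708, 0.706, -0.0]
contact_force: [-0.8, -0.3, 0.3]
width: 0.0855
gripper_force: 0.0
```

```bash
python3 - <<'E'
from h import *
st=sensors.get_state();im,m=snap('wrist','w2'); print(st['position'],st['qpos'])
a=cv2.imread('pics/w2.png')
print(proj(m,[[.53,.072,.1],[.53,.072,0]]))
cv2.imwrite('pics/w2b.png',cv2.resize(a[60:420,60:500],(733,600),interpolation=cv2.INTER_CUBIC))
m1=load('w1');print(at(m1,(280.1,203.9),.128))
E
```

```text
[0.52982375 0.0743927  0.24223192] [9.10329398e-03 2.16009876e-01 1.58812864e+00 4.84168986e-04
 1.33804408e+00 1.28403433e-02]
[[272.91766321 200.00470565]
 [272.9730279  175.48252667]]
[0.48549794 0.32797613 0.128     ]
```

View pics/w2b.png

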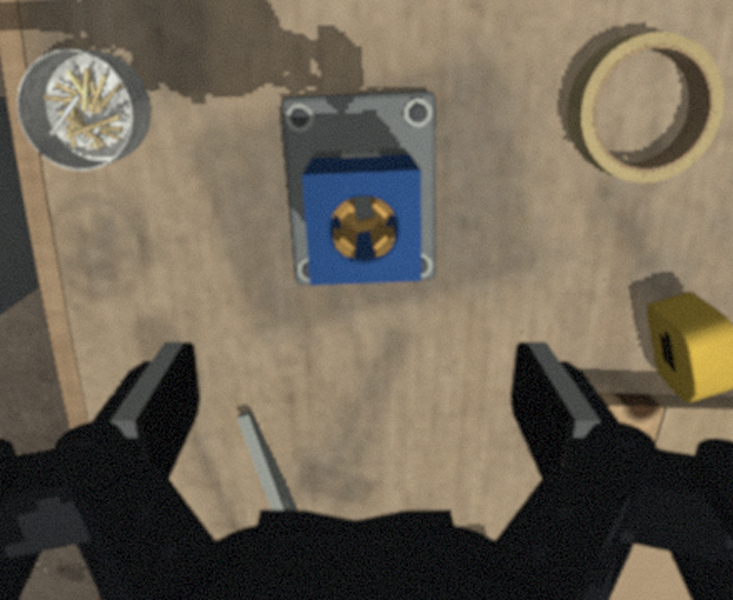

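The wrist view shows the socket mouth at (364,228) in the crop, and top-face corners at (303,172), (420,168), (307,283) and (422,280). The drift's nose is at (243,408).

```bash
python3 - <<'E'
from h import *
m=load('w2'); f=lambda x,y,z:at(m,(60+x/1.666,60+y/1.6667),z).round(4)
print('mouth',f(364,228,.1))
c=[f(*p,.1) for p in [(303,172),(420,168),(307,283),(422,280)]]; print(c,np.mean(c,0))
c=[f(*p,.014) for p in [(284,95),(435,91),(434,278),(294,282)]]; print('base',c,np.mean(c[:3:2],0))
print('nose',f(243,410,.008))
m0=load('w1'); print(at(m0,(393*.7,448*.7),0.0))
s=load('scene0');print(proj(s,[[.533,.079,.1],[.533,.079,.014],[.533,.144,.014],[.533,.014,.014]]), [(140+375/3.636,140+175/3.636)])
E
```

```text
mouth [0.5348 0.0749 0.1   ]
[array([0.504 , 0.1043, 0.1   ]), array([0.5629, 0.1063, 0.1   ]), array([0.5044, 0.0442, 0.1   ]), array([0.566 , 0.0459, 0.1   ])] [0.534325 0.075175 0.1     ]
base [array([0.4849, 0.1386, 0.014 ]), array([0.5811, 0.1411, 0.014 ]), array([0.5857, 0.0138, 0.014 ]), array([0.4871, 0.0108, 0.014 ])] [0.5353 0.0762 0.014 ]
nose [ 0.4423 -0.0993  0.008 ]
[0.48351164 0.13407043 0.        ]
[[242.47323778 186.62199207]
 [244.141731   207.59133174]
 [227.67632199 197.34643603]
 [261.28626533 218.25741786]] [(243.13531353135312, 188.12981298129813)]
```

Call:
drive_tool --deltas '[{"linear": [-8,40,0],"twist": 6,"claw": 1},{"linear": [-16,80,0],"twist": 12,"claw": 1},{"linear": [-24,120,0],"twist": 18,"claw": 1},{"linear": [-32,160,0],"twist": 24,"claw": 1},{"linear": [-40,200,0],"twist": 30,"claw": 1},{"linear": [-44,238,-10],"twist": 33.5,"claw": 1},{"linear": [-45,253,-30],"twist": 33.5,"claw": 1},{"linear": [-45,253,-65],"twist": 33.5,"claw": 1},{"linear": [-45,253,-100],"twist": 33.5,"claw": 1},{"linear": [-45,253,-130],"twist": 33.5,"claw": 1},{"linear": [-45,253,-134],"twist": 33.5,"claw": 1},{"linear": [-45,253,-134],"twist": 33.5,"claw": 1}]'

```text
clock: 2.83
position: [0.4828, 0.3295, 0.1065]
ee_rot: [-0.002, 0.472, 0.881, -0.002]
contact_force: [0.5, 0.6, 0.9]
width: 0.0857
gripper_force: 0.0
```

Call:
drive_tool --deltas '[{"linear": [0,0,0],"twist": 0,"claw": 0},{"linear": [0,0,0],"twist": 0,"claw": 0},{"linear": [0,0,0],"twist": 0,"claw": 0},{"linear": [0,0,0],"twist": 0,"claw": 0},{"linear": [0,0,0],"twist": 0,"claw": 0},{"linear": [0,0,0],"twist": 0,"claw": 0}]' --squeeze 60

```text
clock: 3.33
position: [0.4856, 0.3291, 0.1101]
ee_rot: [0.001, 0.473, 0.881, 0.001]
contact_force: [-1.9, -0.4, 5.9]
width: 0.0312
gripper_force: 61.2
```

```bash
python3 - <<'E'
from rig import sensors
s=sensors.get_state(); print(s)
E
```

```text
{'clock': 3.3333, 'qpos': array([ 4.77057868e-01,  3.92915709e-01,  1.67795217e+00,  5.69678656e-05,
        1.06849545e+00, -1.07360665e-01]), 'qd': array([ 2.39604068e-04, -1.11301614e-03,  3.16142823e-04,  1.67035040e-03,
        8.68108494e-04,  6.94528179e-05]), 'effort': array([-1.23359906e-01, -4.20306623e+01, -2.00303131e+01, -1.28095920e-02,
       -5.04841190e-01,  1.20983177e-02]), 'position': array([0.48555767, 0.32911585, 0.11009915]), 'ee_rot': array([6.09280991e-04, 4.73448920e-01, 8.80820570e-01, 9.33740435e-04]), 'contact_force': array([-1.89129111, -0.42124347,  5.86028369]), 'moment': array([-0.12113892,  0.24461309, -0.03594368]), 'gripper_force': 61.155657791532576, 'width': 0.031211260005273064}
```

Call:
drive_tool --deltas '[{"linear": [0,0,30],"twist": 0,"claw": 0},{"linear": [0,0,65],"twist": 0,"claw": 0},{"linear": [0,0,100],"twist": 0,"claw": 0},{"linear": [1,-10,130],"twist": 0,"claw": 0},{"linear": [8,-45,137],"twist": -3,"claw": 0},{"linear": [16,-83,137],"twist": -7,"claw": 0},{"linear": [24,-121,137],"twist": -11,"claw": 0},{"linear": [32,-159,137],"twist": -15,"claw": 0},{"linear": [40,-197,137],"twist": -18,"claw": 0},{"linear": [47,-235,137],"twist": -20,"claw": 0},{"linear": [49,-254,137],"twist": -20,"claw": 0},{"linear": [49,-254,137],"twist": -20,"claw": 0}]'

```text
clock: 4.33
position: [0.5342, 0.0702, 0.2451]
ee_rot: [0.001, 0.621, 0.784, -0.001]
contact_force: [0.4, 0.6, -3.0]
width: 0.0311
gripper_force: 61.0
```

```bash
python3 - <<'E'
from h import *
s=sensors.get_state(); print(s['position'],s['contact_force'],s['width'])
im,m=snap('side','d1'); i2,m2=snap('scene','s1')
a=cv2.imread('pics/d1.png');b=cv2.imread('pics/s1.png')
u,v=proj(m,[.5345,.0752,.12])[0].astype(int);u2,v2=proj(m2,[.5345,.0752,.12])[0].astype(int);print(u,v,u2,v2)
f=lambda i,u,v:cv2.resize(i[v-60:v+60,u-40:u+40],(400,600),interpolation=cv2.INTER_CUBIC)
cv2.imwrite('pics/c3.png',np.hstack([f(a,u,v),f(b,u2,v2)]))
E
```

```text
[0.53421602 0.07022605 0.24507742] [ 0.4164851   0.63211217 -2.96603214] 0.03105251122482651
288 214 243 181
```

View pics/c3.png

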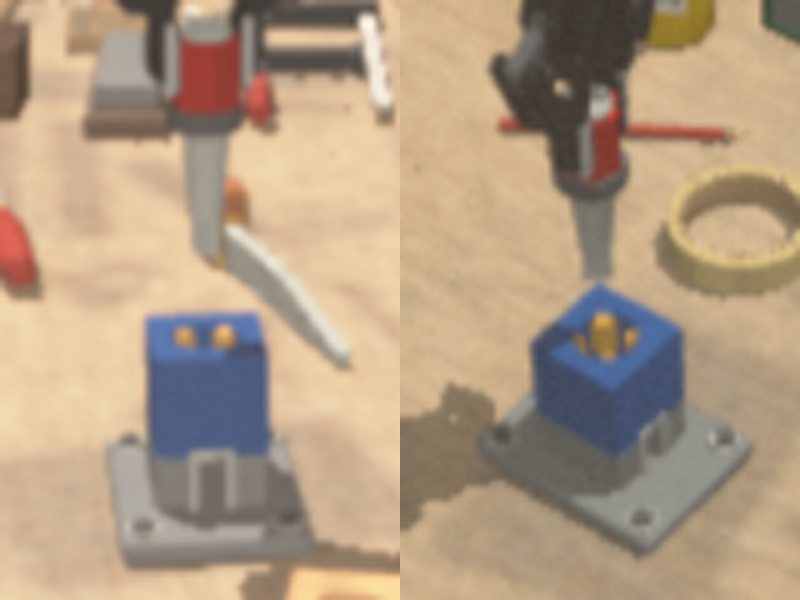

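The picture shows the centre held upright over the socket in both views: shank at column 207 against the mouth at 206 (side), and 598 against 607 (scene). I'll lower it.

Call:
drive_tool --deltas '[{"linear": [0,0,-20],"twist": 0,"claw": 0},{"linear": [0,0,-35],"twist": 0,"claw": 0},{"linear": [0,0,-50],"twist": 0,"claw": 0},{"linear": [0,0,-65],"twist": 0,"claw": 0},{"linear": [0,0,-78],"twist": 0,"claw": 0},{"linear": [0,0,-85],"twist": 0,"claw": 0},{"linear": [0,0,-85],"twist": 0,"claw": 0}]'

```text
clock: 5.02
position: [0.5341, 0.0746, 0.1593]
ee_rot: [0.001, 0.618, 0.786, -0.001]
contact_force: [2.0, -4.8, -6.8]
width: 0.031
gripper_force: 63.3
```

Call:
drive_tool --deltas '[{"linear": [0,0,-3],"twist": 0,"claw": 0},{"linear": [0,0,-6],"twist": 0,"claw": 0},{"linear": [0,0,-8],"twist": 0,"claw": 0},{"linear": [0,0,-8],"twist": 0,"claw": 0}]'

```text
clock: 5.35
position: [0.5343, 0.074, 0.1527]
ee_rot: [0.002, 0.618, 0.786, -0.001]
contact_force: [0.8, -6.3, -1.9]
width: 0.0311
gripper_force: 64.2
```

Call:
drive_tool --deltas '[{"linear": [0,-1.5,-2],"twist": -3,"claw": 0},{"linear": [0,-1.5,-3],"twist": -7,"claw": 0},{"linear": [0,-1.5,-3],"twist": -11,"claw": 0},{"linear": [0,-1.5,-3],"twist": -15,"claw": 0},{"linear": [0,-1.5,-3],"twist": -15,"claw": 0}]'

```text
clock: 5.77
position: [0.534, 0.0731, 0.1496]
ee_rot: [0.001, 0.716, 0.698, -0.001]
contact_force: [0.4, -5.4, -1.8]
width: 0.0312
gripper_force: 64.0
```

```bash
python3 - <<'E'
from rig import sensors
s=sensors.get_state(); print(s['position'],s['contact_force'],s['moment'])
E
```

```text
[0.53401907 0.07309423 0.1496048 ] [ 0.418555  -5.3679104 -1.825444 ] [-1.14272558 -0.05853804 -0.01692855]
```

Call:
drive_tool --deltas '[{"linear": [0,-1,-1],"twist": 0,"claw": 0},{"linear": [0,-1.5,-2],"twist": 0,"claw": 0},{"linear": [0,-1.5,-3],"twist": 0,"claw": 0},{"linear": [0,-1.5,-3],"twist": 0,"claw": 0}]'

```text
clock: 6.1
position: [0.5341, 0.0723, 0.1463]
ee_rot: [0.0, 0.716, 0.698, 0.0]
contact_force: [0.5, -2.4, -0.6]
width: 0.0308
gripper_force: 64.1
```

Call:
drive_tool --deltas '[{"linear": [0,-0.5,-1],"twist": 0,"claw": 0},{"linear": [0,-1,-2],"twist": 0,"claw": 0},{"linear": [0,-1,-3],"twist": 0,"claw": 0},{"linear": [0,-1,-4],"twist": 0,"claw": 0},{"linear": [0,-1,-4],"twist": 0,"claw": 0}]'

```text
clock: 6.52
position: [0.5341, 0.0714, 0.142]
ee_rot: [-0.0, 0.716, 0.698, 0.0]
contact_force: [0.9, -1.0, -3.6]
width: 0.0314
gripper_force: 63.8
```

Call:
drive_tool --deltas '[{"linear": [0,0,-1],"twist": 6,"claw": 0},{"linear": [0,0,-1.5],"twist": 10,"claw": 0},{"linear": [0,0,-2],"twist": 4,"claw": 0},{"linear": [0,0,-2.5],"twist": -3,"claw": 0},{"linear": [0,0,-3],"twist": -10,"claw": 0},{"linear": [0,0,-3.5],"twist": -3,"claw": 0},{"linear": [0,0,-4],"twist": 4,"claw": 0},{"linear": [0,0,-4],"twist": 0,"claw": 0}]'

```text
clock: 7.18
position: [0.5341, 0.0714, 0.1383]
ee_rot: [-0.0, 0.715, 0.699, 0.0]
contact_force: [1.1, -1.1, -2.2]
width: 0.0312
gripper_force: 64.0
```

```bash
python3 - <<'E'
from rig import sensors
s=sensors.get_state(); print(s['position'],s['contact_force'],s['moment'])
E
```

```text
[0.53409022 0.07137589 0.13833862] [ 1.11600533 -1.09301837 -2.15927862] [-0.07106145 -0.02778991  0.06844196]
```

Call:
drive_tool --deltas '[{"linear": [0,0,-0.5],"twist": 6,"claw": 0},{"linear": [0,0,-1],"twist": 10,"claw": 0},{"linear": [0,0,-1.5],"twist": 4,"claw": 0},{"linear": [0,0,-2],"twist": -3,"claw": 0},{"linear": [0,0,-2.5],"twist": -10,"claw": 0},{"linear": [0,0,-3],"twist": -3,"claw": 0},{"linear": [0,0,-3.5],"twist": 4,"claw": 0},{"linear": [0,0,-4],"twist": 10,"claw": 0},{"linear": [0,0,-4.5],"twist": 4,"claw": 0},{"linear": [0,0,-4.5],"twist": -3,"claw": 0}]'

```text
clock: 8.02
position: [0.534, 0.0714, 0.1344]
ee_rot: [-0.0, 0.736, 0.677, 0.0]
contact_force: [-0.9, -0.2, 1.0]
width: 0.031
gripper_force: 64.4
```

```bash
python3 - <<'E'
from rig import sensors
s=sensors.get_state(); print(s['position'],s['contact_force'],s['moment'])
E
```

```text
[0.53404022 0.07137816 0.13441641] [-0.91210851 -0.21055711  1.02694757] [-0.13606976  0.12381204  0.17789393]
```

Call:
drive_tool --deltas '[{"linear": [0,0,-0.5],"twist": -5,"claw": 0},{"linear": [0,0,-1],"twist": 2,"claw": 0},{"linear": [0,0,-1.5],"twist": 9,"claw": 0},{"linear": [0,0,-2],"twist": 13,"claw": 0},{"linear": [0,0,-2.5],"twist": 6,"claw": 0},{"linear": [0,0,-3],"twist": -1,"claw": 0},{"linear": [0,0,-3.5],"twist": -7,"claw": 0},{"linear": [0,0,-3.5],"twist": 0,"claw": 0},{"linear": [0,0,-3.5],"twist": 7,"claw": 0}]'

```text
clock: 8.77
position: [0.5342, 0.0714, 0.1313]
ee_rot: [0.0, 0.69, 0.724, 0.001]
contact_force: [-0.9, -1.0, 2.8]
width: 0.031
gripper_force: 64.5
```

Call:
drive_tool --deltas '[{"linear": [0,0,-0.5],"twist": -7,"claw": 0},{"linear": [0,0,-1],"twist": -14,"claw": 0},{"linear": [0,0,-1.5],"twist": -20,"claw": 0},{"linear": [0,0,-2],"twist": -13,"claw": 0},{"linear": [0,0,-2.5],"twist": -6,"claw": 0},{"linear": [0,0,-3],"twist": 0,"claw": 0},{"linear": [0,0,-3],"twist": -7,"claw": 0},{"linear": [0,0,-3],"twist": -14,"claw": 0},{"linear": [0,0,-3],"twist": -20,"claw": 0},{"linear": [0,0,-3],"twist": -13,"claw": 0},{"linear": [0,0,-3],"twist": -7,"claw": 0}]'

```text
clock: 9.68
position: [0.5342, 0.0714, 0.1301]
ee_rot: [0.0, 0.733, 0.68, 0.001]
contact_force: [-3.9, -1.0, 14.7]
width: 0.0312
gripper_force: 66.0
```

Call:
drive_tool --deltas '[{"linear": [0,0,-0.5],"twist": 7,"claw": 0},{"linear": [0,0,-0.5],"twist": 13,"claw": 0},{"linear": [0,0,-0.5],"twist": 6,"claw": 0},{"linear": [0,0,-0.5],"twist": -1,"claw": 0},{"linear": [0,0,-0.5],"twist": -8,"claw": 0},{"linear": [0,0,-0.5],"twist": -13,"claw": 0},{"linear": [0,0,-0.5],"twist": -6,"claw": 0},{"linear": [0,0,-0.5],"twist": 1,"claw": 0},{"linear": [0,0,-0.5],"twist": 8,"claw": 0},{"linear": [0,0,-0.5],"twist": 0,"claw": 0}]'

```text
clock: 10.52
position: [0.5342, 0.0714, 0.13]
ee_rot: [0.0, 0.727, 0.687, 0.001]
contact_force: [-5.1, -0.3, 17.6]
width: 0.0311
gripper_force: 66.4
```

```bash
python3 - <<'E'
from h import *
s=sensors.get_state(); print(s['position'],s['contact_force'],s['moment'])
im,m=snap('side','d2'); i2,m2=snap('scene','s2')
a=cv2.imread('pics/d2.png');b=cv2.imread('pics/s2.png')
u,v,u2,v2=288,214,243,181
f=lambda i,u,v:cv2.resize(i[v-30:v+30,u-20:u+20],(400,600),interpolation=cv2.INTER_CUBIC)
cv2.imwrite('pics/c4.png',np.hstack([f(a,u,v),f(b,u2,v2)]))
E
```

```text
[0.53418969 0.07144343 0.13004911] [-5.14357679 -0.33007005 17.56157282] [-0.04059459  0.9991529   0.45449695]
```

View pics/c4.png

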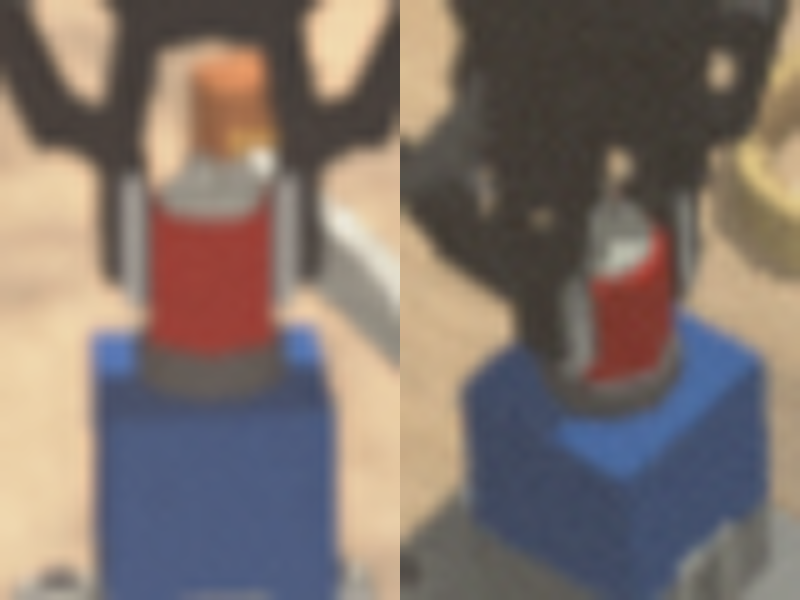

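The picture shows the collar apparently down on the blue face. I'll check that by projecting the seated geometry.

```bash
python3 - <<'E'
from h import *
c=np.array([.5342,.0730,0]); th=np.linspace(0,2*np.pi,73)
for n,(u,v) in dict(d2=(288,214),s2=(243,181)).items():
    m=load(n); f=lambda X:((proj(m,X)-[u-20,v-30])*10).round()
    ring=lambda r,z:f(np.c_[c[0]+r*np.cos(th),c[1]+r*np.sin(th),0*th+z])
    for z in (.1,.103,.112): R=ring(.02,z);print(n,z,'bottom row',R[:,1].max(),'cols',R[:,0].min(),R[:,0].max())
    print('hex top', f([c+[0,0,.148]]), 'face corners',f([c+[a,b,.1] for a in(-.03,.03) for b in (-.03,.03)]).tolist())
E
```

```text
d2 0.1 bottom row 401.0 cols 125.0 278.0
d2 0.103 bottom row 390.0 cols 125.0 278.0
d2 0.112 bottom row 358.0 cols 125.0 278.0
hex top [[201. 199.]] face corners [[307.0, 323.0], [325.0, 413.0], [83.0, 329.0], [91.0, 419.0]]
s2 0.1 bottom row 416.0 cols 141.0 286.0
s2 0.103 bottom row 408.0 cols 141.0 286.0
s2 0.112 bottom row 385.0 cols 138.0 285.0
hex top [[204. 238.]] face corners [[223.0, 475.0], [60.0, 375.0], [367.0, 352.0], [205.0, 257.0]]
```

Call:
drive_tool --deltas '[{"linear": [0,0,2],"twist": 0,"claw": 0},{"linear": [0,0,3.5],"twist": 0,"claw": 0},{"linear": [0,0,3.5],"twist": 0,"claw": 1},{"linear": [0,0,3.5],"twist": 0,"claw": 1},{"linear": [0,0,3.5],"twist": 0,"claw": 1},{"linear": [0,0,3.5],"twist": 0,"claw": 1},{"linear": [0,0,3.5],"twist": 0,"claw": 1},{"linear": [0,0,35],"twist": 0,"claw": 1},{"linear": [0,0,75],"twist": 0,"claw": 1},{"linear": [0,0,115],"twist": 0,"claw": 1}]'

```text
clock: 11.45
position: [0.5331, 0.071, 0.2422]
ee_rot: [-0.001, 0.729, 0.684, -0.001]
contact_force: [0.9, -0.4, 0.4]
width: 0.0858
gripper_force: 0.0
```

The numbers agree with it being seated, and it has been let go. Next I go above the drift handle, turned so the fingers close along the drift; this keeps the wrist camera off the centre later.

Call:
drive_tool --deltas '[{"linear": [0,-36,0],"twist": -7,"claw": 1},{"linear": [-3,-72,0],"twist": -14,"claw": 1},{"linear": [-6,-108,0],"twist": -21,"claw": 1},{"linear": [-9,-144,0],"twist": -28,"claw": 1},{"linear": [-12,-180,0],"twist": -35,"claw": 1},{"linear": [-16,-216,0],"twist": -42,"claw": 1},{"linear": [-20,-252,0],"twist": -49,"claw": 1},{"linear": [-24,-288,0],"twist": -56,"claw": 1},{"linear": [-28,-324,0],"twist": -63,"claw": 1},{"linear": [-32,-359,0],"twist": -68,"claw": 1},{"linear": [-32,-359,0],"twist": -68,"claw": 1},{"linear": [-32,-359,0],"twist": -68,"claw": 1}]'

```text
clock: 12.45
position: [0.5016, -0.2898, 0.2414]
ee_rot: [-0.0, 0.987, 0.158, -0.0]
contact_force: [-0.4, 0.8, 0.2]
width: 0.0855
gripper_force: 0.0
```

```bash
python3 - <<'E'
from h import *
s=sensors.get_state();im,m=snap('wrist','w3'); print(s['position'],s['ee_rot'],s['qpos'])
hsv=cv2.cvtColor(im,cv2.COLOR_RGB2HSV)
X=proj(m,[.5025,-.288,.052])[0];print('expect',X)
mask=((hsv[...,0]<16)&(hsv[...,1]>140)&(hsv[...,2]>60)).astype(np.uint8)
n,l,st,c=cv2.connectedComponentsWithStats(mask)
for i in range(1,n):
    if st[i,4]>60: print(st[i],c[i],cv2.minAreaRect(np.argwhere(l==i)[:,::-1].astype(np.float32)))
# centre check
i2,m2=snap('side','d3')
E
```

```text
[ 0.50161257 -0.28978932  0.24137314] [-2.67543262e-04  9.87444530e-01  1.57965837e-01 -1.51132238e-04] [-6.44054861e-01  2.83209398e-01  1.49680155e+00  1.57791673e-04
  1.36217657e+00  6.09448156e-01]
expect [273.3204972  182.25212894]
[ 260   22  115   43 2820] [315.54184397  43.48865248] ((316.94232177734375, 43.788455963134766), (115.90462493896484, 27.848487854003906), 11.309932708740234)
[264 162  28  33 738] [277.78184282 179.14363144] ((277.5, 178.0), (32.0, 27.0), 90.0)
[461 267  59  32 880] [489.90340909 283.27045455] ((490.369873046875, 283.513671875), (59.573944091796875, 16.619842529296875), 20.556045532226562)
[203 301  29  31 211] [216.23696682 315.13270142] ((214.3297576904297, 316.794921875), (26.769245147705078, 24.74990463256836), 21.250505447387695)
```

```bash
python3 - <<'E'
from h import *
m=load('w3'); print(at(m,(278,178),.052),at(m,(278,180),.052))
print(proj(m,[.442,-.099,.008]), at(m,(264,178),.052)-at(m,(292,178),.052))
a=cv2.imread('pics/w3.png')
cv2.imwrite('pics/c5.png',cv2.resize(a[60:300,180:500],(800,600),interpolation=cv2.INTER_CUBIC))
E
```

```text
[ 0.50810224 -0.29105615  0.052     ] [ 0.50616581 -0.29170802  0.052     ]
[[101.22329006 171.99294304]] [-0.0088068   0.02649635  0.        ]
```

View pics/c5.png

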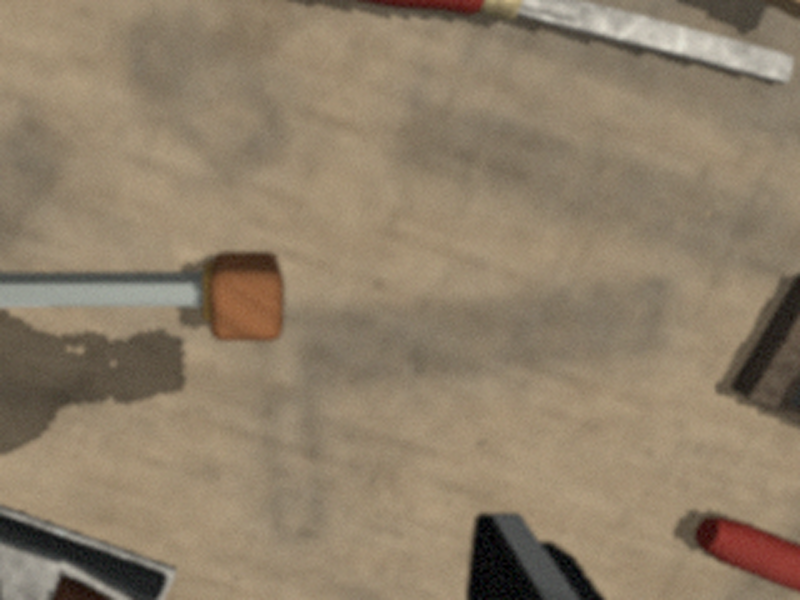

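The last picture shows the handle top at crop columns 210–281 and rows 268–340, with the wedge parallel to the closing line. I'll descend and grip high, with the tips above the 28 mm wedge.

Call:
drive_tool --deltas '[{"linear": [3,-4,-40],"twist": 0,"claw": 1},{"linear": [3,-4,-80],"twist": 0,"claw": 1},{"linear": [3,-4,-120],"twist": 0,"claw": 1},{"linear": [3,-4,-155],"twist": 0,"claw": 1},{"linear": [3,-4,-185],"twist": 0,"claw": 1},{"linear": [3,-4,-199],"twist": 0,"claw": 1},{"linear": [3,-4,-199],"twist": 0,"claw": 1},{"linear": [3,-4,-199],"twist": 0,"claw": 0},{"linear": [3,-4,-199],"twist": 0,"claw": 0},{"linear": [3,-4,-199],"twist": 0,"claw": 0},{"linear": [3,-4,-199],"twist": 0,"claw": 0},{"linear": [3,-4,-199],"twist": 0,"claw": 0}]' --squeeze 60

```text
clock: 13.55
position: [0.5062, -0.2928, 0.0448]
ee_rot: [0.001, 0.987, 0.159, 0.001]
contact_force: [-0.5, 0.7, -0.8]
width: 0.0289
gripper_force: 59.9
```

```bash
python3 - <<'E'
from rig import sensors
s=sensors.get_state(); print(s['position'],s['ee_rot'],s['contact_force'],s['moment'],s['width'])
E
```

```text
[ 0.50623798 -0.29277701  0.04478742] [0.00146626 0.98720826 0.1594232  0.00139647] [-0.52649913  0.69729779 -0.7627112 ] [-0.01801979 -0.02093936  0.00704646] 0.028917957259063976
```

Call:
drive_tool --deltas '[{"linear": [0,0,10],"twist": 0,"claw": 0},{"linear": [0,0,25],"twist": 0,"claw": 0},{"linear": [0,0,45],"twist": 0,"claw": 0},{"linear": [0,0,45],"twist": 0,"claw": 0}]'

```text
clock: 13.88
position: [0.5071, -0.2936, 0.0918]
ee_rot: [0.003, 0.987, 0.159, 0.003]
contact_force: [0.6, -0.4, -0.6]
width: 0.0287
gripper_force: 59.8
```

```bash
python3 - <<'E'
from h import *
s=sensors.get_state();im,m=snap('wrist','w4'); p=s['position'];print(p,s['contact_force'],s['moment'])
from scipy.spatial.transform import Rotation as Ro
q=s['ee_rot'];R=Ro.from_quat([q[1],q[2],q[3],q[0]]).as_matrix();print(R.round(3))
dz=p[2]-.0448; ty=R[:,1]; tx=R[:,0]
sg=-1 if ty[1]<0 else 1
# predicted wedge top-edge lines (level part z=.028+dz) and image rows profile
for L in (.04,.06,.08,.11,.14,.17):
    h=.028 if L<=.11 else .028-.018*(L-.11)/.09
    c=np.array([p[0],p[1],0])+sg*ty*L; c[2]=h+dz
    P=proj(m,[c-.005*tx,c,c+.005*tx]); 
    u=int(round(P[1,0])); v=P[:,1]
    if 0<=u<560:
        v0=int(v[1]); col=im[max(0,v0-24):v0+24:2,max(0,u-1):u+2].mean(1).round().astype(int)
        print(L,u,v.round(1),'rows from',max(0,v0-24)); print([tuple(int(y) for y in x) for x in col])
E
```

```text
[ 0.50710142 -0.29362323  0.09183322] [ 0.56285215 -0.36322779 -0.64529494] [-0.22866621 -0.09206834 -0.03461107]
[[ 0.949  0.315  0.006]
 [ 0.315 -0.949 -0.005]
 [ 0.004  0.006 -1.   ]]
0.04 194 [273.8 265.  255.9] rows from 240
[(85, 84, 73), (77, 80, 75), (76, 80, 74), (79, 83, 77), (77, 79, 76), (78, 81, 76), (78, 79, 76), (78, 81, 77), (78, 81, 75), (77, 80, 76), (82, 84, 80), (101, 103, 98), (102, 107, 99), (101, 104, 99), (100, 104, 99), (104, 108, 101), (103, 107, 101), (105, 107, 102), (103, 104, 102), (97, 90, 78), (101, 90, 74), (103, 90, 73), (102, 91, 76), (99, 89, 71)]
0.06 154 [273.5 264.7 255.7] rows from 240
[(82, 80, 75), (74, 77, 73), (74, 77, 72), (77, 79, 76), (75, 77, 75), (76, 77, 73), (75, 78, 73), (76, 79, 74), (76, 77, 73), (74, 77, 74), (85, 88, 84), (98, 102, 96), (102, 106, 101), (103, 106, 100), (101, 105, 99), (106, 108, 102), (102, 105, 98), (104, 107, 101), (102, 103, 97), (96, 90, 77), (102, 91, 76), (93, 83, 70), (90, 81, 65), (84, 71, 60)]
0.08 116 [273.  264.2 255.3] rows from 240
[(80, 79, 72), (73, 76, 72), (74, 76, 72), (75, 77, 72), (75, 76, 7
[... 369 characters left out ...]
, (74, 76, 73), (75, 78, 74), (83, 82, 80), (94, 98, 92), (82, 85, 82), (79, 83, 78), (79, 82, 77), (112, 116, 109), (136, 139, 132), (129, 132, 125), (98, 101, 96), (93, 96, 91), (99, 102, 98), (91, 95, 89), (97, 101, 95), (100, 100, 94), (90, 84, 69), (87, 79, 65), (90, 81, 67), (90, 81, 68), (93, 82, 68)]
0.14 15 [265.4 257.1 248.7] rows from 233
[(109, 96, 77), (104, 91, 75), (88, 83, 70), (73, 75, 70), (76, 79, 73), (73, 77, 70), (77, 79, 75), (78, 81, 75), (75, 78, 74), (72, 74, 71), (85, 88, 83), (97, 101, 95), (100, 102, 97), (100, 102, 97), (98, 102, 96), (99, 101, 96), (99, 101, 96), (101, 104, 98), (94, 90, 80), (85, 77, 64), (86, 78, 66), (81, 74, 62), (81, 73, 61), (86, 78, 64)]
```

Call:
drive_tool --deltas '[{"linear": [9,20,0],"twist": -5,"claw": 0},{"linear": [18,45,0],"twist": -10,"claw": 0},{"linear": [27,70,0],"twist": -14,"claw": 0},{"linear": [36,95,0],"twist": -17,"claw": 0},{"linear": [36,112,0],"twist": -17,"claw": 0},{"linear": [36,116,0],"twist": -17,"claw": 0},{"linear": [36,116,-10],"twist": -17,"claw": 0},{"linear": [36,116,-20],"twist": -17,"claw": 0},{"linear": [36,116,-20],"twist": -17,"claw": 0},{"linear": [36,116,-20],"twist": -17,"claw": 0}]'

```text
clock: 14.77
position: [0.5399, -0.1768, 0.0663]
ee_rot: [-0.0, 1.0, 0.011, -0.001]
contact_force: [0.2, 0.1, -2.6]
width: 0.0289
gripper_force: 59.9
```

```bash
python3 - <<'E'
from h import *
from scipy.spatial.transform import Rotation as Ro
s=sensors.get_state();q=s['ee_rot'];R=Ro.from_quat([q[1],q[2],q[3],q[0]]).as_matrix();p=s['position']
print(p,R[:,1].round(4),s['contact_force'],s['moment'])
E
```

```text
[ 0.53990281 -0.17676211  0.06628426] [ 2.210e-02 -9.998e-01 -9.000e-04] [ 0.23249847  0.06127992 -2.63220195] [-0.20874156  0.04758502 -0.06207393]
```

Call:
drive_tool --deltas '[{"linear": [1.5,0,-4],"twist": 0,"claw": 0},{"linear": [1.5,4,-4],"twist": 0,"claw": 0},{"linear": [1.5,8,-4],"twist": 0,"claw": 0},{"linear": [1.5,12,-4],"twist": 0,"claw": 0},{"linear": [1.5,16,-4],"twist": 0,"claw": 0},{"linear": [1.5,20,-4],"twist": 0,"claw": 0},{"linear": [1.5,24,-4],"twist": 0,"claw": 0},{"linear": [1.5,27,-4],"twist": 0,"claw": 0},{"linear": [1.5,27,-4],"twist": 0,"claw": 0}]'

```text
clock: 15.52
position: [0.5424, -0.1481, 0.0639]
ee_rot: [-0.0, 1.0, 0.012, -0.0]
contact_force: [-0.8, 0.2, -1.4]
width: 0.029
gripper_force: 59.9
```

```bash
cat > st.py <<'E'
from h import *
s=sensors.get_state();print(s['position'].round(4),s['ee_rot'].round(4),s['contact_force'].round(2),s['moment'].round(2),s['width'])
E
python3 st.py
```

```text
[ 0.5424 -0.1481  0.0639] [-1.000e-04  9.999e-01  1.210e-02 -1.000e-04] [-0.8   0.18 -1.44] [-0.15 -0.08  0.  ] 0.028951332040949504
```

Call:
drive_tool --deltas '[{"linear": [0,3,-1],"twist": 0,"claw": 0},{"linear": [0,6,-2],"twist": 0,"claw": 0},{"linear": [0,9,-3],"twist": 0,"claw": 0},{"linear": [0,12,-4],"twist": 0,"claw": 0},{"linear": [0,16,-4],"twist": 0,"claw": 0},{"linear": [0,20,-4],"twist": 0,"claw": 0},{"linear": [0,24,-4],"twist": 0,"claw": 0},{"linear": [0,28,-4],"twist": 0,"claw": 0},{"linear": [0,30,-4],"twist": 0,"claw": 0},{"linear": [0,30,-4],"twist": 0,"claw": 0}]'

```text
clock: 16.35
position: [0.5425, -0.1184, 0.0599]
ee_rot: [-0.0, 1.0, 0.012, -0.0]
contact_force: [0.2, -0.2, -2.3]
width: 0.0285
gripper_force: 59.9
```

```bash
python3 st.py
```

```text
[ 0.5425 -0.1184  0.0599] [-0.      0.9999  0.012  -0.    ] [ 0.16 -0.19 -2.35] [-0.19 -0.03 -0.02] 0.028462348444900056
```

Call:
drive_tool --deltas '[{"linear": [-0.3,3,-1],"twist": 0,"claw": 0},{"linear": [-0.6,6,-2],"twist": 0,"claw": 0},{"linear": [-0.8,9,-2],"twist": 0,"claw": 0},{"linear": [-1,12,-2],"twist": 0,"claw": 0},{"linear": [-1,15,-2],"twist": 0,"claw": 0},{"linear": [-1,18,-2],"twist": 0,"claw": 0},{"linear": [-1,18,-2],"twist": 0,"claw": 0}]'

```text
clock: 16.93
position: [0.5422, -0.1017, 0.0585]
ee_rot: [0.001, 1.0, 0.012, 0.001]
contact_force: [-0.3, -4.5, 2.6]
width: 0.0288
gripper_force: 60.5
```

```bash
python3 st.py
```

```text
[ 0.5422 -0.1017  0.0585] [1.200e-03 9.999e-01 1.240e-02 8.000e-04] [-0.3  -4.46  2.65] [-0.63  0.04  0.07] 0.028821072522351755
```

Call:
drive_tool --deltas '[{"linear": [0,2,0],"twist": 0,"claw": 0},{"linear": [0,4,0],"twist": 0,"claw": 0},{"linear": [-0.2,6,0],"twist": 0,"claw": 0},{"linear": [-0.2,8,0],"twist": 0,"claw": 0},{"linear": [-0.3,10,0],"twist": 0,"claw": 0},{"linear": [-0.3,12,0],"twist": 0,"claw": 0}]'

```text
clock: 17.43
position: [0.5437, -0.0957, 0.0593]
ee_rot: [0.006, 1.0, 0.014, 0.003]
contact_force: [-0.3, -24.1, 3.8]
width: 0.0287
gripper_force: 60.7
```

```bash
python3 st.py
```

```text
[ 0.5437 -0.0957  0.0593] [0.0065 0.9999 0.0142 0.0026] [ -0.32 -24.14   3.79] [-3.32  0.21  0.29] 0.02871951495363298
```

Call:
drive_tool --deltas '[{"linear": [0,0,0],"twist": 0,"claw": 0},{"linear": [0,1,0],"twist": 0,"claw": 0},{"linear": [0,2,0],"twist": 0,"claw": 0},{"linear": [0,2,0],"twist": 0,"claw": 0}]'

```text
clock: 17.77
position: [0.544, -0.0947, 0.0595]
ee_rot: [0.007, 1.0, 0.014, 0.003]
contact_force: [-0.7, -24.0, 3.3]
width: 0.0286
gripper_force: 60.6
```

```bash
python3 st.py; python3 - <<'E'
from h import *
i,m=snap('side','d4'); a=cv2.imread('pics/d3.png').astype(int);b=cv2.imread('pics/d4.png').astype(int)
# red-top edge of head: vertical shift of the centre by template
t=cv2.imread('pics/d3.png')[190:228,268:308]; 
r=cv2.imread('pics/d4.png')[185:233,263:313]
c=cv2.matchTemplate(cv2.resize(r,None,fx=4,fy=4,interpolation=cv2.INTER_CUBIC),cv2.resize(t[5:-12],None,fx=4,fy=4,interpolation=cv2.INTER_CUBIC),cv2.TM_CCOEFF_NORMED)
_,v,_,l=cv2.minMaxLoc(c);print(v,(np.array(l)/4-[5,10]))
E
```

```text
[ 0.544  -0.0947  0.0595] [0.0072 0.9999 0.0144 0.0028] [ -0.71 -23.98   3.34] [-3.28  0.22  0.29] 0.028639758916910864
0.6138175129890442 [-4.5   0.25]
```

Call:
drive_tool --deltas '[{"linear": [0,1,-0.5],"twist": 0,"claw": 0},{"linear": [0,2,-1],"twist": 0,"claw": 0},{"linear": [0,3,-1.5],"twist": 0,"claw": 0},{"linear": [0,4,-1.5],"twist": 0,"claw": 0},{"linear": [0,4,-1.5],"twist": 0,"claw": 0}]'

```text
clock: 18.23
position: [0.545, -0.0931, 0.0591]
ee_rot: [0.009, 1.0, 0.015, 0.004]
contact_force: [-0.8, -30.4, 7.9]
width: 0.0285
gripper_force: 61.3
```

```bash
python3 st.py
```

```text
[ 0.545  -0.0931  0.0591] [0.0093 0.9998 0.0153 0.0038] [ -0.81 -30.36   7.87] [-3.84  0.44  0.51] 0.028503570800461103
```

```bash
python3 - <<'E'
from h import *
snap('side','d5');snap('scene','s5');snap('scene','s5b')
def edge(n,cols,rows):
    a=cv2.imread(f'pics/{n}.png').astype(float); r=(a[...,2]-(a[...,0]+a[...,1])/2)[rows[0]:rows[1],cols[0]:cols[1]].mean(1); return r.round().astype(int)
m=load('d5'); print(proj(m,[[.5345,.0725,.13],[.5345,.102,.03],[.5345,.102,.014],[.53,.13,.014]]))
for n in ('d3','d4','d5'): print(n,edge(n,(284,292),(195,225)).tolist())
for n in ('d3','d5'):
    a=cv2.imread(f'pics/{n}.png'); print(n); print(a[238:256,280:298].mean(2).astype(int))
E
```

```text
[[288.00380134 210.31793625]
 [288.74474264 250.01580574]
 [288.75585474 255.48587563]
 [291.13846626 260.36811136]]
d3 [57, 58, 59, 55, 43, 30, 22, 17, 17, 25, 55, 84, 93, 92, 92, 92, 92, 92, 91, 91, 92, 93, 90, 72, 37, 16, 11, 8, -10, -35]
d4 [22, 23, 25, 24, 19, 14, 13, 15, 21, 41, 75, 93, 93, 92, 92, 92, 92, 92, 91, 92, 92, 92, 84, 54, 24, 11, 11, 8, -10, -35]
d5 [23, 24, 25, 25, 19, 14, 13, 15, 22, 44, 75, 92, 92, 92, 92, 92, 92, 92, 91, 92, 92, 92, 83, 51, 21, 11, 11, 10, -9, -35]
d3
[[100  99  99 100  99 100  98  99  99  97  98  98  99  99  99  99 100  98]
 [ 98  99  99 100  99  99 100  99  97  99  99  99  99 100  98  99  99  99]
 [100  99 100  99 100  99  99  99  99  99  99  98  99  99  98  98 100 100]
 [100 100 100  99  99  99  98  99 100  99 100  98 100  99  99  99  97  98]
 [ 99 100  99  99 100  98  99  99  99 100  99 100  99 100 100  97  97  98]
 [ 99  99  99  99 100 102 107 109 113 114 114 113 114 116 112 103  99  99]
 [102 102 101 101 103 112 130 139 141 143 144 142 139 141 132 114 104 103]
 [111 109 109 109 111 121 146 153 151 151 154 143 138 143 143 126 117 117]
 [120
[... 1399 characters left out ...]
119 138 144 130 122 121]
 [122 122 122 121 121 128 146 148 140 137 130 116 112 136 143 130 121 122]
 [121 122 122 123 122 128 147 148 140 137 133 114 110 135 143 129 123 121]
 [120 122 123 121 121 127 144 148 140 138 134 114 107 134 143 131 122 121]
 [122 121 122 121 120 125 146 149 140 137 136 117 110 135 143 129 121 121]
 [120 121 121 121 119 126 145 147 139 138 136 120 111 134 141 129 121 119]
 [121 122 121 121 120 127 145 146 140 141 139 125 114 134 142 130 122 120]
 [122 121 121 121 121 127 146 147 147 147 146 129 114 135 143 131 122 121]
 [120 120 119 119 118 125 144 148 146 149 145 129 115 134 140 128 120 117]
 [120 112 112 109 110 118 138 138 138 137 132 118 109 122 126 117 109 108]]
```

Call:
drive_tool --deltas '[{"linear": [-1,0,0],"twist": 0,"claw": 0},{"linear": [-2,0,0],"twist": 0,"claw": 0},{"linear": [-3,1,0],"twist": 0,"claw": 0},{"linear": [-3.5,2,0],"twist": 0,"claw": 0},{"linear": [-3.5,3,0],"twist": 0,"claw": 0},{"linear": [-3.5,4,0],"twist": 0,"claw": 0},{"linear": [-3.5,5,0],"twist": 0,"claw": 0}]'

```text
clock: 18.97
position: [0.5442, -0.0912, 0.0601]
ee_rot: [0.012, 1.0, 0.015, 0.007]
contact_force: [1.0, -40.3, 7.9]
width: 0.0286
gripper_force: 61.4
```

```bash
python3 st.py
```

```text
[ 0.5442 -0.0912  0.0601] [0.0121 0.9998 0.0154 0.0068] [  1.01 -40.29   7.85] [-5.31 -0.01  0.11] 0.028636691407217755
```

The lift has started (about 1.5 mm), but the arm's tilt under load is tipping the drift nose-down and the push has reached 40 N. I'll ease off, re-grip lower and push again with some downward preload.

Call:
drive_tool --deltas '[{"linear": [0,-3,0],"twist": 0,"claw": 0},{"linear": [0,-6,0],"twist": 0,"claw": 0},{"linear": [0,-8,1],"twist": 0,"claw": 0},{"linear": [0,-8,1],"twist": 0,"claw": 1},{"linear": [0,-8,1],"twist": 0,"claw": 1},{"linear": [0,-8,1],"twist": 0,"claw": 1},{"linear": [0,-8,1],"twist": 0,"claw": 1}]'

```text
clock: 19.55
position: [0.537, -0.0851, 0.0569]
ee_rot: [-0.001, 1.0, 0.012, -0.001]
contact_force: [-0.3, 0.1, -0.3]
width: 0.0754
gripper_force: 0.0
```

```bash
python3 st.py; python3 - <<'E'
from h import *
snap('side','d6')
def edge(n,cols,rows):
    a=cv2.imread(f'pics/{n}.png').astype(float); return (a[...,2]-(a[...,0]+a[...,1])/2)[rows[0]:rows[1],cols[0]:cols[1]].mean(1).round().astype(int)
for n in ('d3','d5','d6'): print(n,edge(n,(284,292),(203,221)).tolist())
im,m=snap('wrist','w5'); print(im[::1,270:290].mean((1))[:,:].astype(int)[160:330:6].tolist())
E
```

```text
[ 0.537  -0.0851  0.0569] [-6.000e-04  9.999e-01  1.180e-02 -7.000e-04] [-0.32  0.1  -0.27] [ 0.    0.03 -0.04] 0.07536699175209541
d3 [17, 25, 55, 84, 93, 92, 92, 92, 92, 92, 91, 91, 92, 93, 90, 72, 37, 16]
d5 [22, 44, 75, 92, 92, 92, 92, 92, 92, 92, 91, 92, 92, 92, 83, 51, 21, 11]
d6 [23, 49, 81, 93, 92, 92, 92, 92, 92, 91, 91, 92, 92, 92, 80, 45, 18, 11]
[[159, 140, 114], [158, 140, 113], [162, 144, 117], [161, 143, 117], [157, 138, 113], [157, 139, 113], [157, 140, 115], [148, 133, 110], [140, 126, 105], [118, 107, 89], [71, 50, 34], [74, 49, 30], [75, 50, 32], [76, 51, 32], [78, 51, 33], [78, 52, 32], [105, 69, 44], [134, 89, 57], [142, 95, 62], [140, 93, 61], [144, 95, 61], [139, 92, 59], [91, 60, 38], [88, 58, 38], [83, 54, 34], [80, 53, 33], [143, 127, 104], [150, 133, 109], [156, 138, 113]]
```

```bash
python3 - <<'E'
from h import *
m=load('w5'); im=cv2.imread('pics/w5.png')
print(proj(m,[[.537,-.0915,.066]]))
for x in (.534,.537,.540,.543): print(x,proj(m,[[x-.015,-.0915,.066],[x+.015,-.0915,.066],[x+.015,-.0915,.044]])[:,1].round(1), proj(m,[[x,-.1065,.066],[x,-.0765,.066]])[:,0].round(1))
g=im[:,:,2].astype(int)
print('cols@275',[(c,g[270:280,c].mean().round()) for c in range(215,345,4)])
print('rows',[(r,tuple(im[r,285:300,::-1].mean(0).astype(int))) for r in range(210,330,4)])
E
```

```text
[[287.7131116  293.47771437]]
0.534 [328.  268.6 246.4] [322.  252.7]
0.537 [322.5 262.2 240.7] [322.6 252.7]
0.54 [316.9 255.6 234.9] [323.1 252.8]
0.543 [311.1 249.  229. ] [323.6 252.8]
cols@275 [(215, np.float64(95.0)), (219, np.float64(96.0)), (223, np.float64(95.0)), (227, np.float64(96.0)), (231, np.float64(95.0)), (235, np.float64(96.0)), (239, np.float64(99.0)), (243, np.float64(97.0)), (247, np.float64(97.0)), (251, np.float64(99.0)), (255, np.float64(85.0)), (259, np.float64(126.0)), (263, np.float64(136.0)), (267, np.float64(147.0)), (271, np.float64(144.0)), (275, np.float64(142.0)), (279, np.float64(139.0)), (283, np.float64(141.0)), (287, np.float64(142.0)), (291, np.float64(143.0)), (295, np.float64(144.0)), (299, np.float64(144.0)), (303, np.float64(142.0)), (307, np.float64(141.0)), (311, np.float64(140.0)), (315, np.float64(138.0)), (319, np.float64(133.0)), (323, np.float64(85.0)), (327, np.float64(89.0)), (331, np.float64(90.0)), (335, np.float64(88.0)), (339, np.float64(124.0)), (343, np.float64(144.0))]
rows [(210, (np.int64(144), np.int64(128), np.int64(106)))
[... 801 characters left out ...]
64(96), np.int64(63))), (278, (np.int64(140), np.int64(92), np.int64(59))), (282, (np.int64(130), np.int64(86), np.int64(56))), (286, (np.int64(105), np.int64(69), np.int64(44))), (290, (np.int64(87), np.int64(58), np.int64(38))), (294, (np.int64(90), np.int64(60), np.int64(38))), (298, (np.int64(98), np.int64(64), np.int64(42))), (302, (np.int64(104), np.int64(69), np.int64(44))), (306, (np.int64(88), np.int64(58), np.int64(37))), (310, (np.int64(81), np.int64(53), np.int64(34))), (314, (np.int64(113), np.int64(96), np.int64(77))), (318, (np.int64(145), np.int64(128), np.int64(104))), (322, (np.int64(151), np.int64(135), np.int64(110))), (326, (np.int64(154), np.int64(137), np.int64(112)))]
```

Call:
drive_tool --deltas '[{"linear": [2,-5.5,0],"twist": 0,"claw": 1},{"linear": [3,-5.5,-2.5],"twist": 0,"claw": 1},{"linear": [3,-5.5,-2.5],"twist": 0,"claw": 0},{"linear": [3,-5.5,-2.5],"twist": 0,"claw": 0},{"linear": [3,-5.5,-2.5],"twist": 0,"claw": 0},{"linear": [3,-5.5,-2.5],"twist": 0,"claw": 0},{"linear": [3,-5.5,-2.5],"twist": 0,"claw": 0},{"linear": [3,-5.5,-5],"twist": 0,"claw": 0},{"linear": [3,-5.5,-7.5],"twist": 0,"claw": 0}]' --squeeze 60

```text
clock: 20.4
position: [0.5424, -0.093, 0.0528]
ee_rot: [0.001, 1.0, 0.012, 0.002]
contact_force: [-5.1, -5.4, 23.6]
width: 0.0288
gripper_force: 66.8
```

```bash
python3 st.py
```

```text
[ 0.5424 -0.093   0.0528] [0.0014 0.9999 0.0123 0.002 ] [-5.12 -5.36 23.61] [0.01 0.71 0.26] 0.028795965459498297
```

Call:
drive_tool --deltas '[{"linear": [-0.5,1.5,0],"twist": 0,"claw": 0},{"linear": [-1,3,0],"twist": 0,"claw": 0},{"linear": [-1,4.5,0],"twist": 0,"claw": 0},{"linear": [-1,6,0],"twist": 0,"claw": 0},{"linear": [-1,7.5,0],"twist": 0,"claw": 0},{"linear": [-1,9,0],"twist": 0,"claw": 0}]'

```text
clock: 20.9
position: [0.544, -0.09, 0.0543]
ee_rot: [0.007, 1.0, 0.015, 0.005]
contact_force: [-2.4, -22.6, 19.0]
width: 0.0291
gripper_force: 66.7
```

```bash
python3 st.py
```

```text
[ 0.544  -0.09    0.0543] [0.0073 0.9999 0.0147 0.0049] [ -2.4  -22.61  19.03] [-2.79  0.67  0.51] 0.029115784387913585
```

Call:
drive_tool --deltas '[{"linear": [-0.5,1.5,0],"twist": 0,"claw": 0},{"linear": [-1,3,0],"twist": 0,"claw": 0},{"linear": [-1.5,4.5,-0.5],"twist": 0,"claw": 0},{"linear": [-1.5,6,-1],"twist": 0,"claw": 0}]'

```text
clock: 21.23
position: [0.5447, -0.0873, 0.0546]
ee_rot: [0.01, 1.0, 0.016, 0.007]
contact_force: [-3.1, -31.8, 25.5]
width: 0.0291
gripper_force: 68.2
```

```bash
python3 st.py
```

```text
[ 0.5447 -0.0873  0.0546] [0.0104 0.9998 0.0157 0.0072] [ -3.09 -31.79  25.46] [-4.13  0.65  0.49] 0.0290864178990904
```

```bash
cat > lift.py <<'E'
from h import *
import sys
n=sys.argv[1]; snap('side',n); snap('wrist','w'+n)
def sub(n):
    a=cv2.imread(f'pics/{n}.png').astype(float); r=(a[...,2]-(a[...,0]+a[...,1])/2)[200:225,284:292].mean(1)
    b=np.where((r[:-1]>=45)&(r[1:]<45))[0]; t=np.where((r[:-1]<50)&(r[1:]>=50))[0]
    f=lambda i,v:200+i+(v-r[i])/(r[i+1]-r[i]); return f(t[t<14][-1],50),f(b[-1],45)
o=sub('d3');c=sub(n);print('lift px',np.subtract(o,c).round(2),'mm~',(np.subtract(o,c)*2.75).round(2))
E
python3 lift.py d7; python3 - <<'E'
from h import *
m=load('wd7'); im=cv2.imread('pics/wd7.png').astype(int)
print('cols',[(c,int(im[280:300,c,2].mean()),int(im[280:300,c,0].mean())) for c in range(200,370,5)])
print(proj(m,[[.542,-.105,.066],[.542,-.075,.066]]))
E
```

```text
lift px [1.3  1.11] mm~ [3.59 3.05]
cols [(200, 77, 60), (205, 30, 29), (210, 18, 20), (215, 20, 22), (220, 59, 60), (225, 83, 82), (230, 63, 63), (235, 13, 14), (240, 56, 24), (245, 102, 44), (250, 121, 52), (255, 120, 51), (260, 118, 50), (265, 105, 45), (270, 103, 43), (275, 90, 38), (280, 91, 39), (285, 100, 42), (290, 101, 44), (295, 101, 43), (300, 86, 36), (305, 76, 33), (310, 14, 14), (315, 49, 50), (320, 89, 89), (325, 71, 71), (330, 24, 26), (335, 22, 23), (340, 33, 29), (345, 109, 84), (350, 129, 98), (355, 146, 111), (360, 146, 112), (365, 148, 114)]
[[315.08572226 301.40588468]
 [244.62151808 300.29163267]]
```

It is moving: the lift is about 3 mm. Re-gripping clears the built-up tilt, so I'll combine a re-grip and a push in each call.

Call:
drive_tool --deltas '[{"linear": [2,-5,3],"twist": 0,"claw": 0},{"linear": [4,-10.5,6],"twist": 0,"claw": 0.5},{"linear": [4,-10.5,6],"twist": 0,"claw": 0.5},{"linear": [4,-10.5,6],"twist": 0,"claw": 0.5},{"linear": [4,-10.5,6],"twist": 0,"claw": 0},{"linear": [4,-10.5,6],"twist": 0,"claw": 0},{"linear": [4,-10.5,4],"twist": 0,"claw": 0},{"linear": [3,-9,2.5],"twist": 0,"claw": 0},{"linear": [3,-7,2],"twist": 0,"claw": 0},{"linear": [2,-5,2],"twist": 0,"claw": 0},{"linear": [2,-3,2],"twist": 0,"claw": 0},{"linear": [2,-1,2],"twist": 0,"claw": 0}]'

```text
clock: 22.33
position: [0.5438, -0.0858, 0.0546]
ee_rot: [0.009, 1.0, 0.016, 0.004]
contact_force: [-3.4, -30.8, 17.9]
width: 0.0291
gripper_force: 64.3
```

```bash
python3 st.py
```

```text
[ 0.5438 -0.0858  0.0546] [0.0086 0.9998 0.0161 0.0039] [ -3.38 -30.83  17.86] [-3.6   0.81  0.58] 0.02905030024604124
```

Call:
drive_tool --deltas '[{"linear": [-0.5,1,0],"twist": 0,"claw": 0},{"linear": [-1,2,0],"twist": 0,"claw": 0},{"linear": [-1.5,3,0],"twist": 0,"claw": 0},{"linear": [-2,4,0],"twist": 0,"claw": 0},{"linear": [-2,4,0],"twist": 0,"claw": 0},{"linear": [-2,4,0],"twist": 0,"claw": 0}]'

```text
clock: 22.83
position: [0.5434, -0.0837, 0.0546]
ee_rot: [0.01, 1.0, 0.016, 0.005]
contact_force: [-0.9, -32.2, 15.0]
width: 0.029
gripper_force: 64.2
```

```bash
python3 st.py
```

```text
[ 0.5434 -0.0837  0.0546] [0.0098 0.9998 0.0156 0.0054] [ -0.88 -32.19  14.95] [-3.96  0.34  0.26] 0.029045753673149134
```

Call:
drive_tool --deltas '[{"linear": [-0.5,1,0.5],"twist": 0,"claw": 0},{"linear": [-1,2,0.5],"twist": 0,"claw": 0},{"linear": [-1.5,3,1],"twist": 0,"claw": 0},{"linear": [-2,4,1],"twist": 0,"claw": 0},{"linear": [-2,5,1],"twist": 0,"claw": 0},{"linear": [-2,6,1],"twist": 0,"claw": 0},{"linear": [-2,6,1],"twist": 0,"claw": 0}]'

```text
clock: 23.42
position: [0.542, -0.0771, 0.0547]
ee_rot: [0.009, 1.0, 0.015, 0.006]
contact_force: [1.7, -29.0, 8.3]
width: 0.029
gripper_force: 62.6
```

```bash
python3 st.py
```

```text
[ 0.542  -0.0771  0.0547] [0.009  0.9998 0.0146 0.0059] [  1.74 -29.03   8.3 ] [-3.83 -0.22 -0.14] 0.02898471859299628
```

Call:
drive_tool --deltas '[{"linear": [0,1.2,0],"twist": 0,"claw": 0},{"linear": [0,2.4,0],"twist": 0,"claw": 0},{"linear": [-0.2,3.6,0],"twist": 0,"claw": 0},{"linear": [-0.2,4.8,0],"twist": 0,"claw": 0},{"linear": [-0.3,6,0],"twist": 0,"claw": 0},{"linear": [-0.3,7.2,0],"twist": 0,"claw": 0},{"linear": [-0.3,8.4,0],"twist": 0,"claw": 0},{"linear": [-0.3,9.6,0],"twist": 0,"claw": 0}]'

```text
clock: 24.08
position: [0.5413, -0.0662, 0.0547]
ee_rot: [0.008, 1.0, 0.014, 0.006]
contact_force: [1.9, -26.0, 9.5]
width: 0.029
gripper_force: 62.6
```

```bash
python3 st.py
```

```text
[ 0.5413 -0.0662  0.0547] [0.0079 0.9999 0.0143 0.0055] [  1.9  -25.98   9.47] [-3.42 -0.15 -0.07] 0.02902948299432463
```

Call:
drive_tool --deltas '[{"linear": [0,1.3,0],"twist": 0,"claw": 0},{"linear": [0,2.6,0],"twist": 0,"claw": 0},{"linear": [-0.2,3.9,0],"twist": 0,"claw": 0},{"linear": [-0.2,5.2,0],"twist": 0,"claw": 0},{"linear": [-0.3,6.5,0],"twist": 0,"claw": 0},{"linear": [-0.3,7.8,0],"twist": 0,"claw": 0},{"linear": [-0.4,9,0],"twist": 0,"claw": 0},{"linear": [-0.4,10.3,0],"twist": 0,"claw": 0},{"linear": [-0.5,11.6,0],"twist": 0,"claw": 0},{"linear": [-0.5,13,0],"twist": 0,"claw": 0}]'

```text
clock: 24.92
position: [0.5401, -0.0511, 0.0546]
ee_rot: [0.006, 1.0, 0.014, 0.005]
contact_force: [1.1, -19.7, 12.1]
width: 0.0286
gripper_force: 62.7
```

```bash
python3 st.py;python3 lift.py d8
```

```text
[ 0.5401 -0.0511  0.0546] [0.0062 0.9999 0.0139 0.0049] [  1.07 -19.73  12.13] [-2.76 -0.12 -0.04] 0.02864398882756428
lift px [4.09 3.87] mm~ [11.25 10.65]
```

Call:
drive_tool --deltas '[{"linear": [0,1.3,0],"twist": 0,"claw": 0},{"linear": [0,2.6,0],"twist": 0,"claw": 0},{"linear": [-0.2,3.9,0],"twist": 0,"claw": 0},{"linear": [-0.2,5.2,0],"twist": 0,"claw": 0},{"linear": [-0.3,6.5,0],"twist": 0,"claw": 0},{"linear": [-0.3,7.8,0],"twist": 0,"claw": 0},{"linear": [-0.4,9,0],"twist": 0,"claw": 0},{"linear": [-0.4,10.3,0],"twist": 0,"claw": 0},{"linear": [-0.5,11.6,0],"twist": 0,"claw": 0},{"linear": [-0.5,12.5,0],"twist": 0,"claw": 0}]'

```text
clock: 25.85
position: [0.5388, -0.0358, 0.0545]
ee_rot: [0.004, 1.0, 0.013, 0.004]
contact_force: [0.7, -11.9, 12.4]
width: 0.029
gripper_force: 62.9
```

```bash
python3 st.py;python3 lift.py d9
```

```text
[ 0.5388 -0.0358  0.0545] [0.0039 0.9999 0.0134 0.0042] [  0.73 -11.88  12.44] [-1.94 -0.07  0.03] 0.028959048410632716
lift px [4.59 4.57] mm~ [12.63 12.56]
```

Call:
drive_tool --deltas '[{"linear": [0,1.5,0],"twist": 0,"claw": 0},{"linear": [0,3,0],"twist": 0,"claw": 0},{"linear": [0,4,0],"twist": 0,"claw": 0},{"linear": [0,4,0],"twist": 0,"claw": 0},{"linear": [1,2.5,1],"twist": 0,"claw": 0},{"linear": [2.5,1,2.5],"twist": 0,"claw": 0},{"linear": [3.5,0.5,3],"twist": 0,"claw": 0},{"linear": [3.5,0.5,3],"twist": 0,"claw": 0}]'

```text
clock: 26.62
position: [0.5383, -0.032, 0.0544]
ee_rot: [0.0, 1.0, 0.012, -0.0]
contact_force: [0.8, -3.0, -0.0]
width: 0.0289
gripper_force: 61.2
```

```bash
python3 st.py
```

```text
[ 0.5383 -0.032   0.0544] [ 4.000e-04  9.999e-01  1.220e-02 -4.000e-04] [ 0.85 -3.05 -0.  ] [-1.07 -0.16 -0.03] 0.028892407271788385
```

Call:
drive_tool --deltas '[{"linear": [0,-0.5,0],"twist": 0,"claw": 0.6},{"linear": [0,-0.5,0],"twist": 0,"claw": 0.6},{"linear": [0,-0.5,0],"twist": 0,"claw": 0.6},{"linear": [0,-0.5,0],"twist": 0,"claw": 0.6},{"linear": [0,-0.5,10],"twist": 0,"claw": 0.6},{"linear": [0,-0.5,30],"twist": 0,"claw": 0.6},{"linear": [0,-2,60],"twist": 0,"claw": 0.6},{"linear": [0,-20,95],"twist": 0,"claw": 0.6},{"linear": [0,-50,125],"twist": 0,"claw": 0.6},{"linear": [0,-80,140],"twist": 0,"claw": 0.6},{"linear": [0,-90,150],"twist": 0,"claw": 0.6},{"linear": [0,-90,150],"twist": 0,"claw": 0.6}]'

```text
clock: 27.62
position: [0.5399, -0.1244, 0.208]
ee_rot: [0.001, 1.0, 0.01, 0.003]
contact_force: [1.2, -0.0, -1.2]
width: 0.0511
gripper_force: 0.0
```

```bash
python3 st.py;python3 lift.py d10; python3 - <<'E'
from h import *
m=load('wd10'); im=cv2.imread('pics/wd10.png')
hsv=cv2.cvtColor(im,cv2.COLOR_BGR2HSV); mask=((hsv[...,0]<16)&(hsv[...,1]>130)&(hsv[...,2]>40)).astype(np.uint8)
n,l,st,c=cv2.connectedComponentsWithStats(mask)
print('expect',proj(m,[.5375,-.032,.066]))
for i in range(1,n):
    if st[i,4]>150: print(st[i],at(m,c[i],.066).round(4))
E
```

```text
[ 0.5399 -0.1244  0.208 ] [0.0013 0.9999 0.0102 0.0028] [ 1.24 -0.   -1.23] [ 0.01  0.02 -0.03] 0.051076044652225476
lift px [4.62 4.43] mm~ [12.7  12.19]
expect [[169.60449018 194.99980133]]
[ 391   64  121   33 3025] [ 0.638  -0.2581  0.066 ]
[ 153  170   44   41 1402] [ 0.5419 -0.0366  0.066 ]
[  0 200  29  53 827] [0.5075 0.1216 0.066 ]
[387 368  25  21 238] [ 0.3382 -0.2596  0.066 ]
```

The lift held at about 12 mm after I let go, the drift handle is about 105–109 mm from the axis, and the gripper is clear.

```bash
python3 -c "
from rig import manip
print(manip.sign_off())"
```

```text
the job is handed in; nothing more can be done
None
```

The centre was seated, let go, and then lifted about 12 mm on the drift alone; it now stands on the drift in the socket and the job is handed in, but I have no verdict back, and the drift took up to 40 N to drive rather than the expected 5 to 15 N.

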